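# Find the lens edger with the worn wheel bearing

### The job

One of the two lens edgers has play in its wheel bearing. Find it by rocking the wheels on their axles with the closed fingertips: push the top of a wheel sideways against its stop, first to the machine's left, then back to its right, leaning on each stop for a moment with a light but definite push (5 to 10 N) and never pressing a wheel with 18 N or more. Leave the loose wheel leaning to its right, then push the service lever of the loose one, and only that one, fully back to take it out of service, without disturbing the loose things beside the machines.

Things in the scene. Friction and masses are not known exactly. Their poses are not given: they have to be found in the camera images.
- edger_a: edger a: white lens grinding machine fixed to the bench, base 260 x 160 mm, deck 51 mm high; origin under its centre on the bench; x from the lever end (front) to the water tank, y to its left, z up. Bearing blocks beside the wheel (y = 40 to 70 mm either side) rise to 111 mm, the tank (x = 96 to 128 mm) to 126 mm. Either edger may be the worn one.
- rim_a (a point): Top of edger a's wheel: middle of its rim, 155 mm above the bench. Pushed along the machine's y near here, a wheel with play leans freely (under 2 N, stays where left) until a slightly springy stop, the rim moving 3 to 7 mm from upright to either side; a sound wheel meets its stop at once (under 2 mm). Stops give under 0.2 mm per newton. Both start upright and look alike.
- lever_a (a joint): Edger a's service lever, 0 to 1 rad: near 0 it leans to the machine's front (in service; starts at 0 to 0.1), at 1 it is fully back, leaning towards the wheel end (out of service). Stays where left; 1 to 2 N moves it. Pivot 73 mm above the bench at x = -85, y = -50 mm in the machine's frame, axis along the machine's y.
- lever_a_tip (a point): Centre of edger a's lever's black ball, 26 mm in diameter, 60 mm from the pivot; it swings 58 mm from front to back, about 126 mm above the bench; the block under it is 70 x 50 mm, its top 76 mm above the bench.
- edger_b: edger b: white lens grinding machine fixed to the bench, base 260 x 160 mm, deck 51 mm high; origin under its centre on the bench; x from the lever end (front) to the water tank, y to its left, z up. Bearing blocks beside the wheel (y = 40 to 70 mm either side) rise to 111 mm, the tank (x = 96 to 128 mm) to 126 mm. Either edger may be the worn one.
- rim_b (a point): Top of edger b's wheel: middle of its rim, 155 mm above the bench. Pushed along the machine's y near here, a wheel with play leans freely (under 2 N, stays where left) until a slightly springy stop, the rim moving 3 to 7 mm from upright to either side; a sound wheel meets its stop at once (under 2 mm). Stops give under 0.2 mm per newton. Both start upright and look alike.
- lever_b (a joint): Edger b's service lever, 0 to 1 rad: near 0 it leans to the machine's front (in service; starts at 0 to 0.1), at 1 it is fully back, leaning towards the wheel end (out of service). Stays where left; 1 to 2 N moves it. Pivot 73 mm above the bench at x = -85, y = -50 mm in the machine's frame, axis along the machine's y.
- lever_b_tip (a point): Centre of edger b's lever's black ball, 26 mm in diameter, 60 mm from the pivot; it swings 58 mm from front to back, about 126 mm above the bench; the block under it is 70 x 50 mm, its top 76 mm above the bench.
- lens_blank: loose round lens blank, 70 mm in diameter, 13 mm high; origin under its centre. Bystander.
- screwdriver: loose grey screwdriver, 150 mm long, lying flat; origin under its centre. Bystander.
- glasses_case: loose black spectacle case, 160 x 62 x 38 mm; origin under its centre. Bystander.
- mug: loose white mug, 80 mm wide, 90 mm high; origin under its centre. Bystander.
- wheel_a: Edger a's grey grinding wheel, a disc 120 mm in diameter and 16 mm thick, standing upright; origin at its centre, on the axle, 95 mm above the bench at x = 30, y = 0 mm in the machine's frame; y along the axle, z up to the rim. It only leans sideways about its x axis; its top is the highest part of the machine.
- wheel_b: Edger b's grey grinding wheel, a disc 120 mm in diameter and 16 mm thick, standing upright; origin at its centre, on the axle, 95 mm above the bench at x = 30, y = 0 mm in the machine's frame; y along the axle, z up to the rim. It only leans sideways about its x axis; its top is the highest part of the machine.

How it is judged:
By the outcome, as a careful person would: the job done as asked, in the order asked, and still so for the second after the job is handed in, with the robot touching nothing.
It also fails if it takes over 72 s, if anything falls off the work surface, if the arm or the gripper's body presses on something with over 40 N, if the wrist force passes 120 N, or if a joint passes its speed limit or range.

### The arm

A 6-joint arm with a two-finger parallel gripper is mounted at the origin on the work surface. World frame = base frame: x ahead of the robot, y to its left, z up, the work surface at z = 0. Lengths are in m, angles in rad, forces in N, time in s.
With the tool pointing down it reaches from about 0.35 to 0.925 m from the base axis. Payload 6.4 kg.
Tool frame: the origin (TCP) lies at the very end of the fingers, on their centre line; the grasp point (between the pads) lies 19 mm behind it; z points along the fingers, y is the line along which they close (so a half turn about z gives the same grasp; the last joint's range is limited). The gripper opens to 94 mm and grips with 3 to 60 N. Pads are 16 mm wide; open, the fingers measure 119 mm over their backs; the gripper's body (75 mm by 177 mm) begins 78 mm behind the grasp point.
Start: joints at [-1.348, 0.245, 1.558, -0, 1.339, -0.174], TCP at [0.251, -0.6, 0.205] pointing down, gripper open.
Joint ranges: [-3.13, 3.13], [-1.02, 2.26], [0.13, 2.54], [-0.95, 4.09], [0.21, 2.88], [-2.74, 2.74]. Speed limits (rad/s): [2.57, 2.57, 3.14, 3.14, 3.14, 3.14].

### API

Orientations are given as a unit quaternion [x, y, z, w].
In Python, from rig import get_state, vision, r gives the robot as it stands. The module is installed in compiled form; this text tells all that it offers.
- The arm moves only by the tool move_arm, never from a script. Its argument "commands" is one flat list of numbers, 7 for each row, row after row: the shift along the tool's x, y, z each as a share of 0.5 m, from -1 to 1, then the turn, a rotation vector about the tool's x, y, z each as a share of 180 degrees, from -1 to 1, then the closure, from 0 (fully open) to 1 (shut). In form: [tx, ty, tz, ax, ay, az, jaw, tx, ty, tz, ax, ay, az, jaw, ...]. A call has 1 to 10 rows; each row shifts and turns the commanded pose from where the row before left it, along the tool's axes as they then stand; what a row does not reach is not made up. A row lasts 1/8 s, in which the tool goes at most 62.5 mm and 10.7 degrees, less where a joint would pass 70% of its speed; a pose out of reach is approached as far as the arm can. A call with a number of a shift or a turn outside -1 to 1 is refused whole. A call with a gripper value outside its range is refused whole. The fingers move at their own pace and stop on an object; the grip force is fixed at half the most. Time passes only in rows, so rows that do not move let the fingers close. It gives the time, the measured TCP pose, the force, the opening and the grip force at its end, in the units of the state.
- get_state(): the state, without advancing time (a new reading comes with each control period).
- vision.get_image(name): name is "scene" or "top"; returns (picture, depth): 480x640x3 uint8, blue, green, red; 480x640 float32, m along the optical axis (not along the pixel's ray), 0 where there is no reading.
- vision.camera_info(name): a dict with "intrinsics" (3x3 intrinsics, pixels), "R" (3x3) and "t" (3): a world point X has camera coordinates R X + t. Camera axes: x right, y down, z forward; pixel columns grow to the right and rows downward; lengths in m; the calibration is good to about 2 mm. A picture is of the moment at which its call begins. camera_info takes no time and is no camera call.
- r.sign_off(): hands the job in; it is judged then, once.
The state is a dict: "t": time; "joint_pos": joint angles; "dq": joint speeds; "tau": joint torques, N m; "eef_pos": TCP position; "orientation": TCP orientation; "ft_force": force on the tool from outside, world axes, zero at the start; "ft_torque": the same for the moment, N m; "finger_gap": opening from 0.0 (shut) to 1.0 (fully open); "grip_force": force on a finger pad.
Only numpy, scipy, OpenCV 4.12 (cv2) and the standard library are available. Lean on these libraries where they do the work, as an engineer would, in place of code of your own. Each camera call takes 0.05 s, during which the arm holds its last target. There are 200 camera calls.

## Working session

There is one attempt and no reset: what is moved stays moved. The work goes in short steps, Python scripts to look and compute and a tool call to move; the robot and the scene stay as the last step left them, time stands still between calls to the robot, and variables do not carry over. Pictures are saved under pics/ and viewed, at most 10 in all, crops included, and the job is handed in when it is done.

Besides the shell and the picture viewer there is one more tool, called after ">>>" as name(argument=value, ...) on one line, values as JSON. move_arm: Moves the arm, as the interface text tells. Its arguments: {"type":"object","properties":{"commands":{"type":"array"}},"required":["commands"]}

```bash
mkdir -p pics; python3 - <<'E'
from rig import get_state, vision
import cv2,numpy as np
for n in("scene","top"):
    p,d=vision.get_image(n); cv2.imwrite(f"pics/{n}0.png",p); np.savez(f"{n}0.npz",p=p,d=d)
    c=vision.camera_info(n); print(n,c["intrinsics"].tolist(),(-c["R"].T@c["t"]).round(3),c["R"].round(3).tolist())
s=get_state();print({k:np.round(v,3) for k,v in s.items()})
E
```

```text
scene [[464.56184728259836, 0.0, 321.8266027957216], [0.0, 464.56184728259836, 236.95828510851274], [0.0, 0.0, 1.0]] [ 1.06  -0.471  0.794] [[0.669, 0.744, -0.012], [0.517, -0.476, -0.711], [-0.535, 0.469, -0.703]]
top [[612.252596376087, 0.0, 323.2594462186896], [0.0, 612.252596376087, 239.09209401729186], [0.0, 0.0, 1.0]] [0.414 0.011 1.395] [[-0.019, -1.0, 0.015], [-0.996, 0.018, -0.085], [0.085, -0.017, -0.996]]
{'t': np.float64(0.1), 'joint_pos': array([-1.348,  0.246,  1.559, -0.   ,  1.339, -0.174]), 'dq': array([-0.002, -0.001, -0.003,  0.   , -0.001,  0.   ]), 'tau': array([-0.0000e+00, -4.1691e+01, -3.1553e+01,  6.9000e-02,  3.1000e-02,
       -0.0000e+00]), 'eef_pos': array([ 0.251, -0.599,  0.205]), 'orientation': array([ 0.98 ,  0.197, -0.   , -0.001]), 'ft_force': array([ 0.08 , -0.303,  0.425]), 'ft_torque': array([-0.015, -0.002, -0.041]), 'grip_force': np.float64(0.0), 'finger_gap': np.float64(0.995)}
```

View pics/top0.png

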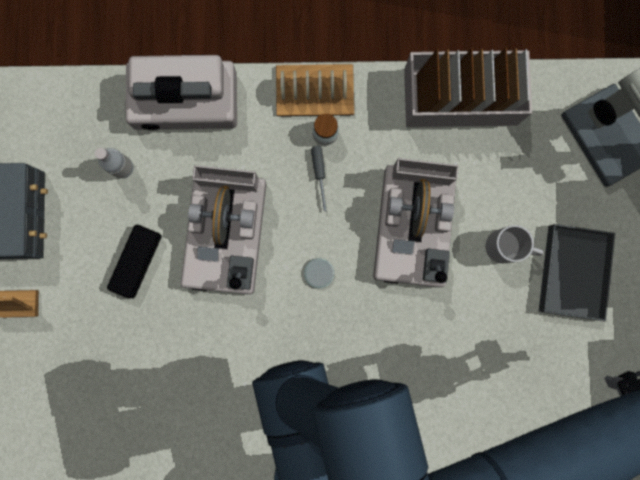

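View pics/scene0.png

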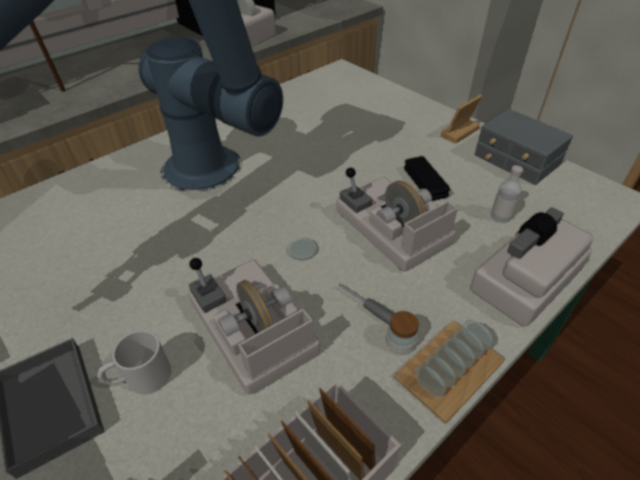

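The top view shows the two edgers at about px (225,230) and (418,220). Their tanks are at the top (world +x) and their levers at the bottom: balls at (236,282) and (440,276). The lens blank is at (318,273), the screwdriver at (319,175), the case at (134,261) and the mug at (511,244). The scene view agrees.

```bash
cat > h.py <<'E'
import numpy as np,cv2
from rig import vision
def cloud(n,d):
    c=vision.camera_info(n);K,R,t=c["intrinsics"],c["R"],c["t"]
    v,u=np.mgrid[:480,:640]
    X=np.stack([(u-K[0,2])/K[0,0]*d,(v-K[1,2])/K[1,1]*d,d],-1)
    return (X-t)@R
E
python3 - <<'E'
from h import *
for n in("top","scene"):
    z=np.load(n+"0.npz");P=cloud(n,z["d"]);ok=z["d"]>0
    b=P[(P[...,2]<.02)&(P[...,2]>-.02)&ok]; print(n,"bench z",np.median(b[:,2]).round(4))
    for nm,y0,y1 in(("L",.09,.35),("R",-.32,-.11)):
        reg=ok&(P[...,1]>y0)&(P[...,1]<y1)&(P[...,0]>.2)&(P[...,0]<.66)
        m=reg&(P[...,2]>.035)
        k,lab,st,ce=cv2.connectedComponentsWithStats(m.astype(np.uint8))
        for i in range(1,k):
            if st[i,4]<1500: continue
            q=P[lab==i]; dk=q[(q[:,2]<.058)]
            r=cv2.minAreaRect(q[:,:2].astype(np.float32)*1000); print(nm,i,st[i].tolist(),"all rect",np.round(r[0],1),np.round(r[1],1),round(r[2],2),"zmax",np.percentile(q[:,2],99.8).round(3),"deck z",np.median(dk[:,2]).round(4))
            bins=np.histogram(q[:,2],np.arange(.03,.18,.01))[0];print(bins)
            w=q[(q[:,2]>.135)]; 
            if len(w)>10:
                mu=w.mean(0);U,S,V=np.linalg.svd(w[:,:2]-mu[:2],full_matrices=False);print("  wheel pts",len(w),mu.round(4),V[0].round(3),"ext",np.ptp((w[:,:2]-mu[:2])@V[0]).round(3),np.ptp((w[:,:2]-mu[:2])@V[1]).round(3))
        hsv=z["p"].max(-1)
        bl=reg&(hsv<40)&(P[...,2]>.105)&(P[...,2]<.15)
        q=P[bl]
        if len(q):print("  ball",len(q),q.mean(0).round(4),q.min(0).round(3),q.max(0).round(3))
E
```

```text
top bench z -0.0001
L 1 [181, 175, 85, 120, 8139] all rect [542.2 209.7] [161.8 254.9] 83.13 zmax 0.157 deck z 0.0507
[  54 1848 2706  310  603  540  529  506  240  259  193  172  178    1]
  wheel pts 463 [0.5514 0.1991 0.1465] [-0.985 -0.171] ext 0.205 0.041
  ball 118 [0.4403 0.174  0.1349] [0.423 0.162 0.105] [0.58  0.214 0.144]
R 1 [374, 172, 84, 116, 7918] all rect [ 545.6 -216.5] [161.1 246.5] 82.5 zmax 0.156 deck z 0.0503
[  45 1969 2406  307  613  537  515  502  267  232  196  161  166    2]
  wheel pts 427 [ 0.5631 -0.2248  0.1466] [-0.988 -0.156] ext 0.204 0.038
R 2 [446, 418, 143, 55, 4016] all rect [ 202.5 -234.5] [ 38.7 181.8] 11.87 zmax 0.663 deck z nan
[0 0 0 0 0 0 0 0 0 0 0 0 0 0]
  wheel pts 4016 [ 0.2144 -0.2508  0.6297] [-0.132  0.991] ext 0.181 0.039
  ball 179 [ 0.5011 -0.2341  0.1264] [ 0.429 -0.261  0.105] [ 0.641 -0.203  0.144]
scene bench z -0.0
L 2 [336, 167, 114, 95, 4965] all rect [543.5 204.5] [159.7 255. ] 82.11 zmax 0.156 deck z 0.0502
[115 601 883 291 513 392 490 508 378 339 199 146 110   0]
  wheel pts 356 [0.5674 0.1955 0.1454] [0.987 0.16 ] ext 0.201 0.037
  ball 53 [0.4407 0.1652 0.1328] [0.432 0.158 0.122] [0.447 0.173 0.14 ]
R 2 [188, 257, 113, 126, 7258] all rect [ 549.1 -218.5] [161.2 245.3] 82.28 zmax 0.156 deck z 0.0506
[  44  944 1775  233  689  610  790  727  456  398  230  173  189    0]
  wheel pts 483 [ 0.5774 -0.2297  0.1466] [0.99 0.14] ext 0.202 0.036
  ball 95 [ 0.4501 -0.256   0.1319] [ 0.437 -0.265  0.106] [ 0.587 -0.24   0.14 ]
  return _methods._mean(a, axis=axis, dtype=dtype,
  ret = ret.dtype.type(ret / rcount)
```

```bash
python3 - <<'E'
from h import *
for nm,c,yaw in(("L",(.543,.207),-7.4),("R",(.547,-.2175),-7.6)):
  A=[]
  for n in("top","scene"):
    z=np.load(n+"0.npz");P=cloud(n,z["d"]).reshape(-1,3);ok=(z["d"]>0).ravel()
    a=np.deg2rad(yaw);R=np.array([[np.cos(a),np.sin(a)],[-np.sin(a),np.cos(a)]])
    m=(P[:,:2]-c)@R.T; h=P[:,2]
    def s(lo,hi,xl,xh,yl,yh):
        k=ok&(h>lo)&(h<hi)&(m[:,0]>xl)&(m[:,0]<xh)&(m[:,1]>yl)&(m[:,1]<yh); return m[k],h[k]
    w,hw=s(.125,.165,-.03,.085,-.03,.03); top,ht=s(.15,.165,-.03,.085,-.03,.03)
    mu=w.mean(0);V=np.linalg.svd(w-mu,full_matrices=False)[2][0]; V*=np.sign(V[0])
    print(nm,n,"wheel",len(w),(mu*1e3).round(1),"dyaw",np.rad2deg(V[1]).round(2),"y rng",(np.percentile(w[:,1],[2,50,98])*1e3).round(1),"x rng",(np.percentile(w[:,0],[1,99])*1e3).round(1),"toprim",(top.mean(0)*1e3).round(1),ht.mean().round(4))
    q,hq=s(.10,.16,-.15,-.05,-.09,-.01)
    print("   ball x",(np.percentile(q[:,0],[2,98])*1e3).round(1),"y",(np.percentile(q[:,1],[2,98])*1e3).round(1),"z",np.percentile(hq,[50,98]).round(4),len(q))
    q,_=s(.115,.135,.085,.14,-.09,.09); print("   tank x",(np.percentile(q[:,0],[2,98])*1e3).round(1),"y",(np.percentile(q[:,1],[2,98])*1e3).round(1))
    q,_=s(.045,.055,-.2,.2,-.12,.12); print("   deck x",(np.percentile(q[:,0],[.5,99.5])*1e3).round(1),"y",(np.percentile(q[:,1],[.5,99.5])*1e3).round(1))
E
```

```text
L top wheel 460 [31.6  1.3] dyaw 0.09 y rng [-5.6  1.  10.6] x rng [-16.4  82.6] toprim [34.   1.9] 0.1538
   ball x [-116.   -90.1] y [-60.  -36.7] z [0.136  0.1429] 134
   tank x [ 87.5 132.1] y [-61.4  66.4]
   deck x [-124.3  128. ] y [-76.6  80.4]
L scene wheel 453 [42.3 -3.5] dyaw 3.04 y rng [-8.7 -5.8  7.9] x rng [-10.1  83.8] toprim [37.3 -0.9] 0.1532
   ball x [-109.6  -87.9] y [-62.4 -42.1] z [0.1305 0.1406] 126
   tank x [ 86.5 133.8] y [-63.9  64. ]
   deck x [-121.5  135.1] y [-80.2  75.3]
R top wheel 441 [34.   2.1] dyaw 0.14 y rng [-7.3  2.5  9.1] x rng [-12.8  83.4] toprim [38.1  1.1] 0.1534
   ball x [-115.8  -88.2] y [-58.8 -37.2] z [0.1345 0.1415] 134
   tank x [ 87.8 135.8] y [-62.7  65.2]
   deck x [-120.6  132.1] y [-76.5  80.2]
R scene wheel 505 [48.6 -3.3] dyaw 2.21 y rng [-9.4 -4.2  6.5] x rng [-3.5 84.1] toprim [41.8 -1.8] 0.1534
   ball x [-108.7  -85.5] y [-62.1 -40.7] z [0.1303 0.1395] 192
   tank x [ 87.5 137.5] y [-65.4  61.5]
   deck x [-117.6  138.8] y [-80.3  75.8]
```

>>> move_arm(commands=[0.096,-0.042,0,0,0,0,1,0.096,-0.042,0,0,0,0,1,0.096,-0.042,0,0,0,0,1,0.096,-0.042,0,0,0,0,1,0.096,-0.042,0,0,0,0,1,0.096,-0.042,0,0,0,0,1,0.096,-0.042,0,0,0,0,1,0.096,-0.042,0,0,0,0,1,0.096,-0.042,0,0,0,0,1,0,0,0,0,0,0,1])

```text
t: 1.35
eef_pos: [0.578, -0.2555, 0.2048]
orientation: [0.98, 0.199, -0.0, -0.0]
ft_force: [-0.1, 0.3, -0.3]
finger_gap: 0.008
grip_force: 0.0
```

>>> move_arm(commands=[0,0,0,0,0,-0.0553,1,0,0,0,0,0,-0.0553,1,0,0,0,0,0,-0.0553,1,0,0,0,0,0,-0.0553,1,0,0,0,0,0,-0.0553,1,0,0,0,0,0,-0.0553,1,0,0,0,0,0,0,1,0,0,0,0,0,0,1])

```text
t: 2.35
eef_pos: [0.5761, -0.2587, 0.2053]
orientation: [0.753, 0.658, -0.0, -0.0]
ft_force: [0.1, -0.6, 0.6]
finger_gap: 0.007
grip_force: 0.0
```

```bash
cat > g.py <<'E'
import numpy as np,sys
from rig import get_state
from scipy.spatial.transform import Rotation as Ro
M={"L":((.546,.2073),-7.3),"R":((.5515,-.218),-7.5)}
def where(k):
    s=get_state();c,y=M[k];a=np.deg2rad(y);R=np.array([[np.cos(a),np.sin(a),0],[-np.sin(a),np.cos(a),0],[0,0,1]])
    T=Ro.from_quat(s["orientation"]).as_matrix();p=R@(s["eef_pos"]-[*c,0])
    print(k,"t",round(float(s["t"]),2),"machine mm",(p*1e3).round(1),"F machine",(R@s["ft_force"]).round(2),"gap",round(float(s["finger_gap"]),3),"tool x az",np.rad2deg(np.arctan2(T[1,0],T[0,0])).round(2),"tilt z",T[:,2].round(4),"q6",s["joint_pos"][5].round(2))
    return s,R,T,p
if __name__=="__main__":
    s,R,T,p=where(sys.argv[1])
    if len(sys.argv)>2:
        t=np.array([float(v) for v in sys.argv[2:5]])/1e3
        print("tool share",(T.T@R.T@(t-p)/.5).round(4))
E
python3 g.py R 30 -30 143
```

```text
R t 2.35 machine mm [ 29.8 -37.1 205.3] F machine [ 0.17 -0.6   0.59] gap 0.007 tool x az 82.28 tilt z [-3.e-04  1.e-04 -1.e+00] q6 -0.47
tool share [0.0143 0.0005 0.1246]
```

>>> move_arm(commands=[0,0,0.031,0,0,0,1,0,0,0.031,0,0,0,1,0,0,0.031,0,0,0,1,0,0,0.031,0,0,0,1,0.006,0,0,0,0,0,1,0.006,0,0,0,0,0,1,0.006,0,0,0,0,0,1,0.006,0,0,0,0,0,1,0,0,0,0,0,0,1])

```text
t: 3.48
eef_pos: [0.5784, -0.2462, 0.1438]
orientation: [0.752, 0.659, 0.0, 0.0]
ft_force: [0.1, 0.3, -0.4]
finger_gap: 0.009
grip_force: 0.0
```

```bash
python3 g.py R
```

```text
R t 3.48 machine mm [ 30.3 -24.4 143.8] F machine [ 0.1  0.3 -0.4] gap 0.009 tool x az 82.48 tilt z [ 5.e-04 -4.e-04 -1.e+00] q6 -0.45
```

>>> move_arm(commands=[0.003,0,0,0,0,0,1,0.003,0,0,0,0,0,1,0,0,0,0,0,0,1])

```text
t: 3.85
eef_pos: [0.5785, -0.2433, 0.1434]
orientation: [0.752, 0.659, -0.0, -0.0]
ft_force: [-0.1, 0.6, 0.5]
finger_gap: 0.007
grip_force: 0.0
```

```bash
python3 g.py R
```

```text
R t 3.85 machine mm [ 30.1 -21.5 143.4] F machine [-0.15  0.61  0.54] gap 0.007 tool x az 82.47 tilt z [-1.e-04  0.e+00 -1.e+00] q6 -0.45
```

>>> move_arm(commands=[0.002,0,0,0,0,0,1,0.002,0,0,0,0,0,1,0.002,0,0,0,0,0,1,0,0,0,0,0,0,1])

```text
t: 4.35
eef_pos: [0.579, -0.2403, 0.1435]
orientation: [0.752, 0.659, -0.0, -0.0]
ft_force: [0.1, -0.5, 0.8]
finger_gap: 0.003
grip_force: 0.0
```

>>> move_arm(commands=[0.002,0,0,0,0,0,1,0,0,0,0,0,0,1])

```text
t: 4.6
eef_pos: [0.5791, -0.2393, 0.1434]
orientation: [0.752, 0.659, -0.0, -0.0]
ft_force: [-0.3, 0.1, -0.3]
finger_gap: 0.006
grip_force: 0.0
```

>>> move_arm(commands=[0.002,0,0,0,0,0,1,0,0,0,0,0,0,1])

```text
t: 4.85
eef_pos: [0.5793, -0.2385, 0.1435]
orientation: [0.752, 0.659, -0.0, 0.0]
ft_force: [0.7, -0.3, -0.2]
finger_gap: 0.004
grip_force: 0.2
```

>>> move_arm(commands=[0.002,0,0,0,0,0,1,0,0,0,0,0,0,1])

```text
t: 5.1
eef_pos: [0.5794, -0.2374, 0.1436]
orientation: [0.752, 0.659, 0.0, 0.0]
ft_force: [0.0, -0.1, 0.5]
finger_gap: 0.003
grip_force: 0.3
```

>>> move_arm(commands=[0.001,0,0,0,0,0,1,0,0,0,0,0,0,1])

```text
t: 5.35
eef_pos: [0.5795, -0.2369, 0.1435]
orientation: [0.752, 0.659, 0.0, 0.0]
ft_force: [-0.5, -0.7, 1.2]
finger_gap: 0.005
grip_force: 0.3
```

>>> move_arm(commands=[0.001,0,0,0,0,0,1,0,0,0,0,0,0,1])

```text
t: 5.6
eef_pos: [0.5795, -0.2364, 0.1435]
orientation: [0.752, 0.659, 0.0, 0.0]
ft_force: [-0.5, -0.2, 0.8]
finger_gap: 0.006
grip_force: 0.3
```

>>> move_arm(commands=[0.001,0,0,0,0,0,1,0,0,0,0,0,0,1])

```text
t: 5.85
eef_pos: [0.5796, -0.2359, 0.1434]
orientation: [0.752, 0.659, 0.0, -0.0]
ft_force: [-0.1, -0.4, 0.3]
finger_gap: 0.005
grip_force: 0.3
```

>>> move_arm(commands=[0.001,0,0,0,0,0,1,0,0,0,0,0,0,1])

```text
t: 6.1
eef_pos: [0.5796, -0.2354, 0.1435]
orientation: [0.752, 0.659, 0.0, -0.0]
ft_force: [-0.3, -1.0, -0.1]
finger_gap: 0.007
grip_force: 0.3
```

>>> move_arm(commands=[0.001,0,0,0,0,0,1,0.001,0,0,0,0,0,1,0,0,0,0,0,0,1])

```text
t: 6.48
eef_pos: [0.5797, -0.2347, 0.1435]
orientation: [0.752, 0.659, -0.0, 0.0]
ft_force: [0.8, -1.1, 0.4]
finger_gap: 0.004
grip_force: 0.9
```

>>> move_arm(commands=[0.001,0,0,0,0,0,1,0,0,0,0,0,0,1])

```text
t: 6.72
eef_pos: [0.5798, -0.2344, 0.1435]
orientation: [0.752, 0.659, -0.0, 0.0]
ft_force: [-0.1, -3.7, -0.2]
finger_gap: 0.006
grip_force: 1.9
```

>>> move_arm(commands=[0.001,0,0,0,0,0,1,0,0,0,0,0,0,1])

```text
t: 6.98
eef_pos: [0.5798, -0.2343, 0.1436]
orientation: [0.752, 0.659, -0.001, 0.001]
ft_force: [-1.2, -5.9, -0.1]
finger_gap: 0.006
grip_force: 2.7
```

>>> move_arm(commands=[0.0008,0,0,0,0,0,1,0,0,0,0,0,0,1,0,0,0,0,0,0,1,0,0,0,0,0,0,1,0,0,0,0,0,0,1,0,0,0,0,0,0,1,0,0,0,0,0,0,1])

```text
t: 7.85
eef_pos: [0.5799, -0.2341, 0.1436]
orientation: [0.752, 0.659, -0.001, 0.001]
ft_force: [-1.2, -7.0, -0.8]
finger_gap: 0.003
grip_force: 3.1
```

```bash
python3 g.py R
```

```text
R t 7.85 machine mm [ 30.2 -12.3 143.6] F machine [-0.23 -7.11 -0.85] gap 0.003 tool x az 82.45 tilt z [ 1.0e-04 -2.2e-03 -1.0e+00] q6 -0.43
```

>>> move_arm(commands=[-0.012,0,0,0,0,0,1,-0.012,0,0,0,0,0,1,0,0,-0.035,0,0,0,1,0,0,-0.035,0,0,0,1,0.056,0,0,0,0,0,1,0.056,0,0,0,0,0,1,0,0,0,0,0,0,1,0,0,0.035,0,0,0,1,0,0,0.035,0,0,0,1,0,0,0,0,0,0,1])

```text
t: 9.1
eef_pos: [0.5839, -0.1892, 0.1403]
orientation: [0.752, 0.659, -0.001, -0.003]
ft_force: [-0.7, 0.8, -0.1]
finger_gap: 0.008
grip_force: 0.0
```

```bash
python3 g.py R 30 24 143.5
```

```text
R t 9.1 machine mm [ 28.4  32.8 140.3] F machine [-0.78  0.71 -0.06] gap 0.008 tool x az 82.4 tilt z [-0.0048  0.0025 -1.    ] q6 -0.37
tool share [-0.0175  0.0032 -0.0064]
```

>>> move_arm(commands=[-0.005,0,0,0,0,0,1,-0.005,0,0,0,0,0,1,-0.005,0,0,0,0,0,1,0,0,0,0,0,0,1,0,0,0,0,0,0,1])

```text
t: 9.72
eef_pos: [0.5848, -0.1969, 0.1436]
orientation: [0.752, 0.659, 0.0, 0.0]
ft_force: [0.4, -0.5, -0.1]
finger_gap: 0.004
grip_force: 0.0
```

```bash
python3 g.py R
```

```text
R t 9.72 machine mm [ 30.2  25.3 143.6] F machine [ 0.42 -0.46 -0.1 ] gap 0.004 tool x az 82.46 tilt z [ 1.e-04 -1.e-04 -1.e+00] q6 -0.38
```

>>> move_arm(commands=[-0.002,0,0,0,0,0,1,-0.002,0,0,0,0,0,1,-0.002,0,0,0,0,0,1,0,0,0,0,0,0,1])

```text
t: 10.22
eef_pos: [0.5844, -0.1998, 0.1435]
orientation: [0.752, 0.659, 0.0, -0.0]
ft_force: [-1.0, 0.5, 0.8]
finger_gap: 0.007
grip_force: 0.1
```

>>> move_arm(commands=[-0.002,0,0,0,0,0,1,0,0,0,0,0,0,1])

```text
t: 10.48
eef_pos: [0.5842, -0.2009, 0.1435]
orientation: [0.752, 0.659, 0.0, 0.0]
ft_force: [-0.1, 0.2, -0.8]
finger_gap: 0.006
grip_force: 0.2
```

>>> move_arm(commands=[-0.001,0,0,0,0,0,1,-0.001,0,0,0,0,0,1,0,0,0,0,0,0,1])

```text
t: 10.85
eef_pos: [0.5841, -0.2019, 0.1435]
orientation: [0.752, 0.659, 0.0, 0.0]
ft_force: [0.1, 1.3, -0.1]
finger_gap: 0.003
grip_force: 0.2
```

>>> move_arm(commands=[-0.001,0,0,0,0,0,1,-0.001,0,0,0,0,0,1,0,0,0,0,0,0,1])

```text
t: 11.22
eef_pos: [0.5839, -0.2029, 0.1434]
orientation: [0.752, 0.659, -0.0, -0.0]
ft_force: [0.5, 0.2, 0.2]
finger_gap: 0.004
grip_force: 0.2
```

>>> move_arm(commands=[-0.001,0,0,0,0,0,1,-0.001,0,0,0,0,0,1,0,0,0,0,0,0,1])

```text
t: 11.6
eef_pos: [0.5838, -0.2039, 0.1435]
orientation: [0.752, 0.659, -0.0, 0.0]
ft_force: [-0.6, 0.2, 0.6]
finger_gap: 0.004
grip_force: 0.2
```

>>> move_arm(commands=[-0.001,0,0,0,0,0,1,-0.001,0,0,0,0,0,1,0,0,0,0,0,0,1])

```text
t: 11.98
eef_pos: [0.5837, -0.2049, 0.1435]
orientation: [0.752, 0.659, -0.0, 0.0]
ft_force: [0.7, 0.8, 0.6]
finger_gap: 0.002
grip_force: 0.3
```

>>> move_arm(commands=[-0.001,0,0,0,0,0,1,-0.001,0,0,0,0,0,1,0,0,0,0,0,0,1])

```text
t: 12.35
eef_pos: [0.5836, -0.2059, 0.1435]
orientation: [0.752, 0.659, -0.0, 0.0]
ft_force: [0.1, -0.1, 0.3]
finger_gap: 0.007
grip_force: 0.3
```

>>> move_arm(commands=[-0.001,0,0,0,0,0,1,-0.001,0,0,0,0,0,1,0,0,0,0,0,0,1])

```text
t: 12.72
eef_pos: [0.5834, -0.2069, 0.1435]
orientation: [0.752, 0.659, -0.0, 0.0]
ft_force: [-0.1, 0.9, 0.5]
finger_gap: 0.004
grip_force: 0.3
```

>>> move_arm(commands=[-0.001,0,0,0,0,0,1,-0.001,0,0,0,0,0,1,0,0,0,0,0,0,1])

```text
t: 13.1
eef_pos: [0.5833, -0.2078, 0.1434]
orientation: [0.752, 0.659, -0.0, 0.0]
ft_force: [0.6, 0.6, 0.5]
finger_gap: 0.005
grip_force: 0.3
```

>>> move_arm(commands=[-0.001,0,0,0,0,0,1,-0.001,0,0,0,0,0,1,0,0,0,0,0,0,1])

```text
t: 13.48
eef_pos: [0.5832, -0.2084, 0.1435]
orientation: [0.752, 0.659, 0.0, -0.0]
ft_force: [-0.5, 3.5, 0.8]
finger_gap: 0.003
grip_force: 1.3
```

>>> move_arm(commands=[-0.001,0,0,0,0,0,1,0,0,0,0,0,0,1])

```text
t: 13.72
eef_pos: [0.5832, -0.2087, 0.1435]
orientation: [0.752, 0.659, 0.0, -0.0]
ft_force: [1.2, 4.6, 1.2]
finger_gap: 0.004
grip_force: 2.5
```

>>> move_arm(commands=[-0.001,0,0,0,0,0,1,0,0,0,0,0,0,1,0,0,0,0,0,0,1,0,0,0,0,0,0,1,0,0,0,0,0,0,1,0,0,0,0,0,0,1,0,0,0,0,0,0,1])

```text
t: 14.6
eef_pos: [0.5831, -0.2088, 0.1435]
orientation: [0.752, 0.659, 0.001, -0.001]
ft_force: [-0.0, 6.3, 2.3]
finger_gap: 0.011
grip_force: 3.1
```

```bash
python3 g.py R
```

```text
R t 14.6 machine mm [ 30.2  13.2 143.5] F machine [-0.83  6.26  2.26] gap 0.011 tool x az 82.46 tilt z [ 1.0e-04  1.8e-03 -1.0e+00] q6 -0.4
```

>>> move_arm(commands=[0.012,0,0,0,0,0,1,0.012,0,0,0,0,0,1,0,0,-0.04,0,0,0,1,0,0,-0.04,0,0,0,1,0,0,0,0,0,0,1])

```text
t: 15.22
eef_pos: [0.5863, -0.199, 0.1871]
orientation: [0.752, 0.659, 0.001, 0.003]
ft_force: [-0.1, -1.3, -0.2]
finger_gap: 0.009
grip_force: 0.0
```

```bash
python3 g.py L 30 -33 185
```

```text
L t 15.22 machine mm [  91.6 -397.9  187.1] F machine [ 0.1  -1.32 -0.15] gap 0.009 tool x az 82.45 tilt z [ 0.0054 -0.0032 -1.    ] q6 -0.38
tool share [ 0.7293 -0.1263  0.0018]
```

>>> move_arm(commands=[0.104,-0.0178,0,0,0,0,1,0.104,-0.0178,0,0,0,0,1,0.104,-0.0178,0,0,0,0,1,0.104,-0.0178,0,0,0,0,1,0.104,-0.0178,0,0,0,0,1,0.104,-0.0178,0,0,0,0,1,0.104,-0.0178,0,0,0,0,1,0,0,0,0,0,0,1,0,0,0,0,0,0,1])

```text
t: 16.35
eef_pos: [0.5706, 0.1707, 0.1833]
orientation: [0.752, 0.659, -0.0, 0.0]
ft_force: [0.3, -0.2, -0.3]
finger_gap: 0.007
grip_force: 0.0
```

```bash
python3 g.py L 30 -24 143.5
```

```text
L t 16.35 machine mm [ 29.  -33.2 183.3] F machine [ 0.29 -0.15 -0.32] gap 0.007 tool x az 82.46 tilt z [-2.e-04 -5.e-04 -1.e+00] q6 0.23
tool share [0.0184 0.0019 0.0796]
```

>>> move_arm(commands=[0,0,0.04,0,0,0,1,0,0,0.04,0,0,0,1,0,0,0,0,0,0,1,0.005,0.001,0,0,0,0,1,0.005,0.001,0,0,0,0,1,0.005,0,0,0,0,0,1,0.005,0,0,0,0,0,1,0.004,0,0,0,0,0,1,0,0,0,0,0,0,1])

```text
t: 17.48
eef_pos: [0.5732, 0.1831, 0.1435]
orientation: [0.752, 0.659, 0.0, 0.0]
ft_force: [0.3, 0.5, -0.7]
finger_gap: 0.004
grip_force: 0.0
```

```bash
python3 g.py L
```

```text
L t 17.48 machine mm [ 30.  -20.5 143.5] F machine [ 0.27  0.53 -0.73] gap 0.004 tool x az 82.47 tilt z [ 1.e-04 -0.e+00 -1.e+00] q6 0.25
```

>>> move_arm(commands=[0.002,0,0,0,0,0,1,0.002,0,0,0,0,0,1,0,0,0,0,0,0,1])

```text
t: 17.85
eef_pos: [0.5734, 0.1849, 0.1435]
orientation: [0.752, 0.659, 0.0, 0.0]
ft_force: [0.8, 0.2, 0.1]
finger_gap: 0.004
grip_force: 0.0
```

>>> move_arm(commands=[0.001,0,0,0,0,0,1,0.001,0,0,0,0,0,1,0,0,0,0,0,0,1])

```text
t: 18.23
eef_pos: [0.5736, 0.1859, 0.1434]
orientation: [0.752, 0.659, 0.0, -0.0]
ft_force: [0.9, 0.3, 0.4]
finger_gap: 0.003
grip_force: 0.0
```

>>> move_arm(commands=[0.001,0,0,0,0,0,1,0,0,0,0,0,0,1])

```text
t: 18.48
eef_pos: [0.5736, 0.1865, 0.1435]
orientation: [0.752, 0.659, 0.0, -0.0]
ft_force: [0.5, -1.0, 0.5]
finger_gap: 0.004
grip_force: 0.0
```

y ≈ −17.1.

>>> move_arm(commands=[0.001,0,0,0,0,0,1,0,0,0,0,0,0,1])

```text
t: 18.73
eef_pos: [0.5737, 0.1869, 0.1434]
orientation: [0.752, 0.659, 0.0, -0.0]
ft_force: [-0.3, -1.0, -0.1]
finger_gap: 0.006
grip_force: 0.0
```

>>> move_arm(commands=[0.001,0,0,0,0,0,1,0,0,0,0,0,0,1])

```text
t: 18.98
eef_pos: [0.5738, 0.1874, 0.1434]
orientation: [0.752, 0.659, -0.0, -0.0]
ft_force: [0.6, -0.6, -0.1]
finger_gap: 0.006
grip_force: 0.0
```

>>> move_arm(commands=[0.001,0,0,0,0,0,1,0,0,0,0,0,0,1])

```text
t: 19.23
eef_pos: [0.5738, 0.1879, 0.1435]
orientation: [0.752, 0.659, -0.0, -0.0]
ft_force: [0.5, 0.5, 1.6]
finger_gap: 0.005
grip_force: 0.0
```

>>> move_arm(commands=[0.001,0,0,0,0,0,1,0,0,0,0,0,0,1])

```text
t: 19.48
eef_pos: [0.5739, 0.1883, 0.1435]
orientation: [0.752, 0.659, -0.0, 0.0]
ft_force: [0.5, -0.6, 0.4]
finger_gap: 0.003
grip_force: 0.2
```

>>> move_arm(commands=[0.001,0,0,0,0,0,1,0,0,0,0,0,0,1])

```text
t: 19.73
eef_pos: [0.574, 0.1886, 0.1435]
orientation: [0.752, 0.659, -0.0, 0.0]
ft_force: [-0.5, -1.9, 1.0]
finger_gap: 0.004
grip_force: 1.0
```

>>> move_arm(commands=[0.001,0,0,0,0,0,1,0,0,0,0,0,0,1])

```text
t: 19.98
eef_pos: [0.574, 0.1888, 0.1435]
orientation: [0.752, 0.659, -0.0, 0.0]
ft_force: [-1.3, -3.9, 1.0]
finger_gap: 0.004
grip_force: 2.2
```

>>> move_arm(commands=[0.001,0,0,0,0,0,1,0,0,0,0,0,0,1])

```text
t: 20.23
eef_pos: [0.574, 0.189, 0.1435]
orientation: [0.752, 0.659, -0.001, 0.001]
ft_force: [-0.7, -5.9, 2.2]
finger_gap: 0.007
grip_force: 3.1
```

L meets its stop almost at once, so it's sound to the left. I'll lean on it, then go over to its left side.

>>> move_arm(commands=[0.0008,0,0,0,0,0,1,0,0,0,0,0,0,1,0,0,0,0,0,0,1,0,0,0,0,0,0,1,0,0,0,0,0,0,1,0,0,0,0,0,0,1,0,0,0,0,0,0,1])

```text
t: 21.1
eef_pos: [0.5741, 0.1891, 0.1435]
orientation: [0.752, 0.659, -0.001, 0.001]
ft_force: [-1.5, -6.5, 2.3]
finger_gap: 0.007
grip_force: 3.5
```

>>> move_arm(commands=[-0.012,0,0,0,0,0,1,-0.012,0,0,0,0,0,1,0,0,-0.035,0,0,0,1,0,0,-0.035,0,0,0,1,0.055,0,0,0,0,0,1,0.055,0,0,0,0,0,1,0,0,0,0,0,0,1,0,0,0.035,0,0,0,1,0,0,0.035,0,0,0,1,0,0,0,0,0,0,1])

```text
t: 22.35
eef_pos: [0.578, 0.2319, 0.1404]
orientation: [0.752, 0.659, -0.002, -0.001]
ft_force: [-0.2, 0.5, 0.1]
finger_gap: 0.009
grip_force: 0.0
```

>>> move_arm(commands=[-0.005,0,0,0,0,0,1,-0.005,0,0,0,0,0,1,-0.005,0,0,0,0,0,1,0,0,0,0,0,0,1,0,0,0,0,0,0,1])

```text
t: 22.98
eef_pos: [0.5789, 0.2255, 0.1436]
orientation: [0.752, 0.659, 0.0, 0.0]
ft_force: [-0.1, -0.1, -0.4]
finger_gap: 0.007
grip_force: 0.0
```

```bash
python3 g.py L
```

```text
L t 22.98 machine mm [ 30.3  22.2 143.6] F machine [-0.11 -0.09 -0.37] gap 0.007 tool x az 82.46 tilt z [ 3.e-04  1.e-04 -1.e+00] q6 0.32
```

>>> move_arm(commands=[-0.002,0,0,0,0,0,1,-0.002,0,0,0,0,0,1,-0.002,0,0,0,0,0,1,0,0,0,0,0,0,1])

```text
t: 23.48
eef_pos: [0.5784, 0.2227, 0.1435]
orientation: [0.752, 0.659, 0.0, -0.0]
ft_force: [-0.0, 1.2, 0.7]
finger_gap: 0.004
grip_force: 0.5
```

>>> move_arm(commands=[-0.001,0,0,0,0,0,1,-0.001,0,0,0,0,0,1,0,0,0,0,0,0,1])

```text
t: 23.85
eef_pos: [0.5784, 0.2222, 0.1436]
orientation: [0.752, 0.659, 0.001, -0.0]
ft_force: [0.7, 5.2, -0.3]
finger_gap: 0.001
grip_force: 2.5
```

>>> move_arm(commands=[-0.001,0,0,0,0,0,1,-0.001,0,0,0,0,0,1,0,0,0,0,0,0,1])

```text
t: 24.22
eef_pos: [0.5783, 0.2219, 0.1436]
orientation: [0.752, 0.659, 0.001, -0.001]
ft_force: [1.9, 6.8, 0.3]
finger_gap: 0.005
grip_force: 3.8
```

>>> move_arm(commands=[-0.001,0,0,0,0,0,1,0,0,0,0,0,0,1])

```text
t: 24.48
eef_pos: [0.5783, 0.2218, 0.1437]
orientation: [0.752, 0.659, 0.002, -0.001]
ft_force: [1.1, 8.7, -1.0]
finger_gap: 0.002
grip_force: 4.4
```

R moved about 8 mm between its stops and L about 1 mm, so R is the loose one. Finish leaning on L, retreat, and go to R's lever.

>>> move_arm(commands=[0.0004,0,0,0,0,0,1,0,0,0,0,0,0,1,0,0,0,0,0,0,1,0,0,0,0,0,0,1,0.012,0,0,0,0,0,1,0.012,0,0,0,0,0,1,0,0,-0.06,0,0,0,1,0,0,-0.06,0,0,0,1,0,0,0,0,0,0,1,0,0,0,0,0,0,1])

```text
t: 25.72
eef_pos: [0.5791, 0.2318, 0.202]
orientation: [0.752, 0.659, -0.001, -0.0]
ft_force: [0.5, -0.3, -0.7]
finger_gap: 0.002
grip_force: 0.0
```

```bash
python3 g.py R -160 -50 203
```

```text
R t 25.73 machine mm [-31.4 449.5 202. ] F machine [ 0.52 -0.2  -0.68] gap 0.002 tool x az 82.45 tilt z [-1.9e-03 -8.0e-04 -1.0e+00] q6 0.33
tool share [-9.993e-01 -2.564e-01 -5.000e-04]
```

>>> move_arm(commands=[-0.111,-0.0285,0,0,0,0,1,-0.111,-0.0285,0,0,0,0,1,-0.111,-0.0285,0,0,0,0,1,-0.111,-0.0285,0,0,0,0,1,-0.111,-0.0285,0,0,0,0,1,-0.111,-0.0285,0,0,0,0,1,-0.111,-0.0285,0,0,0,0,1,-0.111,-0.0285,0,0,0,0,1,-0.111,-0.0285,0,0,0,0,1,0,0,0,0,0,0,1])

```text
t: 26.98
eef_pos: [0.385, -0.2484, 0.2018]
orientation: [0.754, 0.657, -0.0, -0.001]
ft_force: [1.0, -0.4, -0.5]
finger_gap: 0.006
grip_force: 0.0
```

>>> move_arm(commands=[0,0,0,0,0,0,1,0,0,0,0,0,0,1])

```text
t: 27.22
eef_pos: [0.3872, -0.2448, 0.2028]
orientation: [0.751, 0.66, 0.0, -0.001]
ft_force: [0.3, 0.0, -0.1]
finger_gap: 0.007
grip_force: 0.0
```

```bash
python3 g.py R -160 -50 119; python3 - <<'E'
from h import *
p,d=vision.get_image("scene"); cv2.imwrite("pics/s1.png",cv2.resize(p[200:400,100:420],(800,500)))
z=cloud("scene",d);c=np.array([.5515,-.218]);a=np.deg2rad(-7.5);R=np.array([[np.cos(a),np.sin(a)],[-np.sin(a),np.cos(a)]])
m=(z[...,:2]-c)@R.T;k=(d>0)&(z[...,2]>.12)&(z[...,2]<.145)&(abs(m[...,0]+.09)<.05)&(abs(m[...,1]+.05)<.03)
print(k.sum(),(m[k].mean(0)*1e3).round(1),(np.percentile(m[k],[5,95],axis=0)*1e3).round(1))
E
```

```text
R t 27.23 machine mm [-159.3  -48.1  202.8] F machine [ 0.3   0.07 -0.07] gap 0.007 tool x az 82.58 tilt z [-8.e-04  1.e-03 -1.e+00] q6 -0.68
tool share [-0.004  -0.0012  0.1675]
142 [-102.1  -52. ] [[-111.8  -61.7]
 [ -95.4  -41.5]]
```

View pics/s1.png

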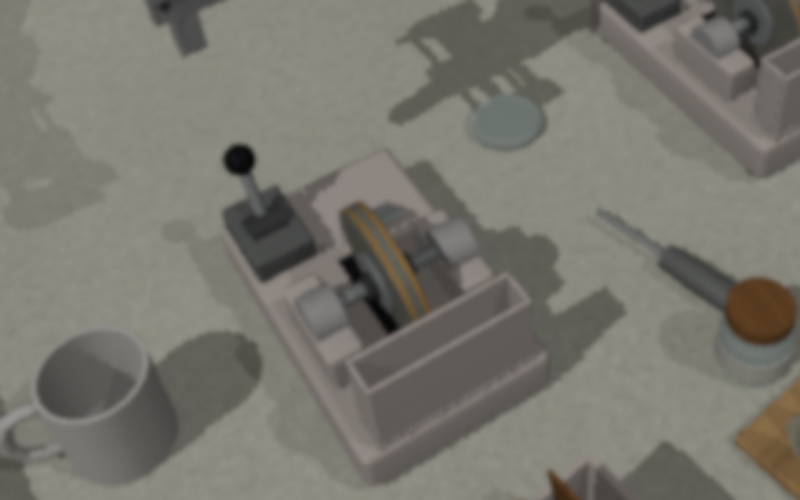

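The crop shows R's lever ball at (239,158), leaning forward, and the wheel leaning to the machine's right. The fingers are clear. Descend and push the lever back.

>>> move_arm(commands=[-0.004,0,0.056,0,0,0,1,0,0,0.056,0,0,0,1,0,0,0.055,0,0,0,1,0,0,0,0,0,0,1,0,0.012,0,0,0,0,1,0,0.012,0,0,0,0,1,0,0.012,0,0,0,0,1,0,0.012,0,0,0,0,1,0,0,0,0,0,0,1])

```text
t: 28.4
eef_pos: [0.4109, -0.2515, 0.1201]
orientation: [0.752, 0.659, 0.0, 0.0]
ft_force: [0.5, 0.1, 0.0]
finger_gap: 0.002
grip_force: 0.0
```

```bash
python3 g.py R -84 -50 119
```

```text
R t 28.4 machine mm [-135.   -51.6  120.1] F machine [0.48 0.19 0.03] gap 0.002 tool x az 82.48 tilt z [ 1.e-04 -1.e-04 -1.e+00] q6 -0.65
tool share [0.0031 0.102  0.0022]
```

>>> move_arm(commands=[0.002,0.01,0,0,0,0,1,0.001,0.01,0,0,0,0,1,0,0.01,0,0,0,0,1,0,0.01,0,0,0,0,1,0,0.01,0,0,0,0,1,0,0.01,0,0,0,0,1,0,0.01,0,0,0,0,1,0,0.01,0,0,0,0,1,0,0.008,0,0,0,0,1,0,0,0,0,0,0,1])

```text
t: 29.65
eef_pos: [0.4547, -0.2557, 0.1199]
orientation: [0.752, 0.659, 0.0, 0.0]
ft_force: [0.6, -0.2, 0.0]
finger_gap: 0.007
grip_force: 0.0
```

```bash
python3 g.py R -84 -50 119
```

```text
R t 29.65 machine mm [-91.  -50.  119.9] F machine [ 0.63 -0.14  0.02] gap 0.007 tool x az 82.47 tilt z [ 5.e-04 -0.e+00 -1.e+00] q6 -0.6
tool share [0.     0.0141 0.0018]
```

>>> move_arm(commands=[0,0.004,0,0,0,0,1,0,0.004,0,0,0,0,1,0,0,0,0,0,0,1])

```text
t: 30.02
eef_pos: [0.4583, -0.2561, 0.1198]
orientation: [0.752, 0.659, 0.0, -0.0]
ft_force: [0.1, -0.1, -0.9]
finger_gap: 0.005
grip_force: 0.3
```

>>> move_arm(commands=[0,0.003,0,0,0,0,1,0,0,0,0,0,0,1])

```text
t: 30.28
eef_pos: [0.4598, -0.2563, 0.1199]
orientation: [0.752, 0.659, 0.0, -0.0]
ft_force: [-1.7, 0.7, -0.4]
finger_gap: 0.001
grip_force: 0.4
```

>>> move_arm(commands=[0,0.003,0,0,0,0,1,0,0,0,0,0,0,1])

```text
t: 30.52
eef_pos: [0.4614, -0.2566, 0.12]
orientation: [0.752, 0.659, 0.0, 0.0]
ft_force: [-0.2, -0.8, -0.1]
finger_gap: 0.008
grip_force: 0.4
```

>>> move_arm(commands=[0,0.003,0,0,0,0,1,0,0,0,0,0,0,1])

```text
t: 30.78
eef_pos: [0.4629, -0.2568, 0.12]
orientation: [0.752, 0.659, 0.0, 0.0]
ft_force: [-0.6, 0.4, 0.0]
finger_gap: 0.001
grip_force: 0.4
```

>>> move_arm(commands=[0,0.003,0,0,0,0,1,0,0,0,0,0,0,1])

```text
t: 31.02
eef_pos: [0.4644, -0.257, 0.12]
orientation: [0.752, 0.659, 0.0, 0.0]
ft_force: [-0.6, -0.5, -0.9]
finger_gap: 0.003
grip_force: 0.3
```

>>> move_arm(commands=[0,0.002,0,0,0,0,1,0,0,0,0,0,0,1])

```text
t: 31.28
eef_pos: [0.4653, -0.2571, 0.12]
orientation: [0.752, 0.659, 0.0, 0.0]
ft_force: [-1.7, -0.2, -0.8]
finger_gap: 0.007
grip_force: 0.4
```

>>> move_arm(commands=[0,0.003,0,0,0,0,1,0,0,0,0,0,0,1])

```text
t: 31.52
eef_pos: [0.4669, -0.2573, 0.12]
orientation: [0.752, 0.659, 0.0, 0.0]
ft_force: [-1.0, -0.3, -0.1]
finger_gap: 0.004
grip_force: 0.3
```

>>> move_arm(commands=[0,0.003,0,0,0,0,1,0,0,0,0,0,0,1])

```text
t: 31.78
eef_pos: [0.4684, -0.2575, 0.12]
orientation: [0.752, 0.659, 0.0, 0.0]
ft_force: [-0.9, -0.1, -0.3]
finger_gap: 0.008
grip_force: 0.3
```

```bash
python3 g.py R; python3 - <<'E'
from h import *
p,d=vision.get_image("scene"); cv2.imwrite("pics/s2.png",cv2.resize(p[200:400,100:420],(800,500)))
E
```

```text
R t 31.77 machine mm [-77.3 -50.1 120. ] F machine [-0.89 -0.17 -0.27] gap 0.008 tool x az 82.46 tilt z [ 2.e-04 -1.e-04 -1.e+00] q6 -0.58
```

View pics/s2.png

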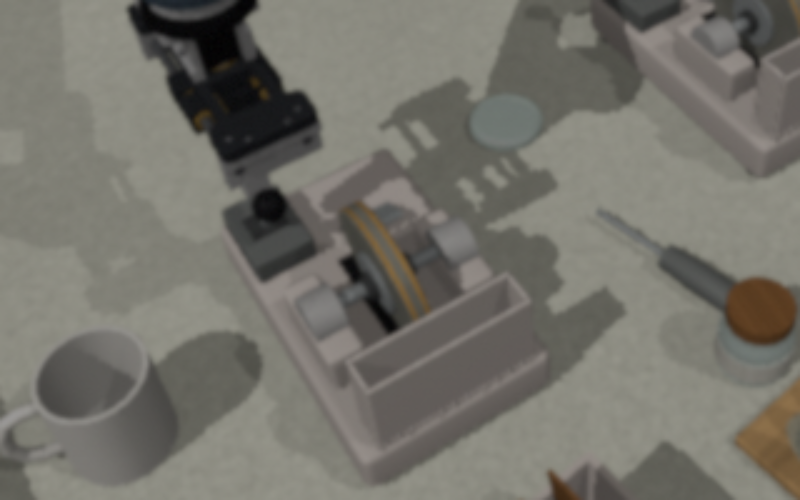

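The ball has moved back to (269,206) with the finger just behind it. Keep going until the stop.

>>> move_arm(commands=[0,0.003,0,0,0,0,1,0,0,0,0,0,0,1])

```text
t: 32.08
eef_pos: [0.4692, -0.2576, 0.1198]
orientation: [0.752, 0.659, -0.0, -0.001]
ft_force: [-4.2, 0.7, 1.1]
finger_gap: 0.004
grip_force: 2.1
```

>>> move_arm(commands=[0,0.003,0,0,0,0,1,0,0,0,0,0,0,1])

```text
t: 32.33
eef_pos: [0.4695, -0.2576, 0.1197]
orientation: [0.752, 0.659, -0.001, -0.002]
ft_force: [-10.2, 1.1, 3.6]
finger_gap: 0.006
grip_force: 4.9
```

>>> move_arm(commands=[0,0.003,0,0,0,0,1,0,0,0,0,0,0,1])

```text
t: 32.58
eef_pos: [0.4697, -0.2577, 0.1196]
orientation: [0.752, 0.659, -0.002, -0.003]
ft_force: [-14.5, 1.0, 7.5]
finger_gap: 0.007
grip_force: 7.8
```

The lever is on its hard stop. Retreat and check.

>>> move_arm(commands=[0,0,0,0,0,0,1,0,-0.02,0,0,0,0,1,0,-0.03,0,0,0,0,1,0,-0.04,0,0,0,0,1,0,-0.04,0,0,0,0,1,0,0,-0.06,0,0,0,1,0,0,-0.08,0,0,0,1,0,0,-0.08,0,0,0,1,0,0,0,0,0,0,1,0,0,0,0,0,0,1])

```text
t: 33.83
eef_pos: [0.4077, -0.2492, 0.2291]
orientation: [0.752, 0.659, 0.0, -0.0]
ft_force: [-0.2, 0.2, 0.2]
finger_gap: 0.004
grip_force: 0.0
```

```bash
python3 g.py R; python3 - <<'E'
from h import *
p,d=vision.get_image("scene"); cv2.imwrite("pics/s3.png",p)
z=cloud("scene",d);a=np.deg2rad(-7.5);R=np.array([[np.cos(a),np.sin(a)],[-np.sin(a),np.cos(a)]])
for c in((.5515,-.218),(.546,.2073)):
  m=(z[...,:2]-c)@R.T
  k=(d>0)&(z[...,2]>.115)&(z[...,2]<.145)&(abs(m[...,0]+.085)<.05)&(abs(m[...,1]+.05)<.03);print("ball",k.sum(),(m[k].mean(0)*1e3).round(1))
  for D,n in((z,"now"),(cloud("scene",np.load("scene0.npz")["d"]),"before")):
    m=(D[...,:2]-c)@R.T;k=(D[...,2]>.148)&(D[...,2]<.17)&(abs(m[...,0]-.03)<.04)&(abs(m[...,1])<.03);print("rim",n,(m[k].mean(0)*1e3).round(1))
E
```

```text
R t 33.83 machine mm [-138.5  -49.7  229.1] F machine [-0.18  0.15  0.18] gap 0.004 tool x az 82.45 tilt z [-3.e-04  6.e-04 -1.e+00] q6 -0.65
ball 157 [-46.8 -52.3]
rim now [38.  -6.1]
rim before [38.2 -2. ]
ball 100 [-101.6  -54.4]
rim now [34.8 -1.9]
rim before [35.4 -2.1]
```

View pics/s3.png

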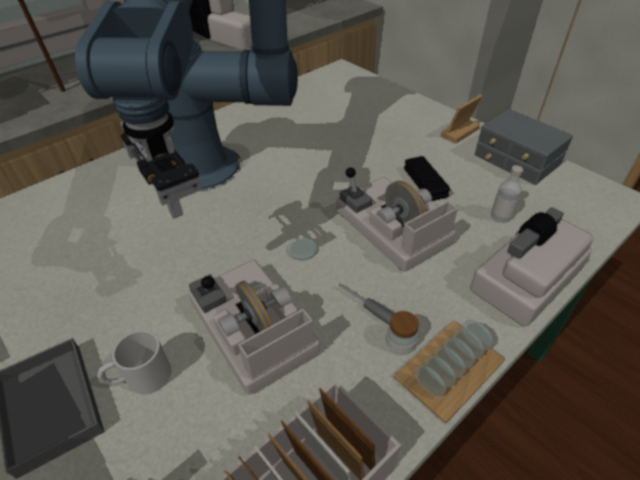

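R's ball, at px (208,283), is fully back, having moved about 55 mm. Its rim is 4 mm to the right of where it started. L's lever, at px (351,173), hasn't moved, the bystanders are where they were, and the robot is clear.

```bash
python3 -c "
from rig import r
print(r.sign_off())"
```

```text
the job is handed in; nothing more can be done
None
```

The right-hand edger (seen from the robot) has the loose wheel, with about 8 mm of travel against about 1 mm on the other; I left it leaning to its right, pushed only its service lever fully back, and handed the job in at about 34 s, with the bystanders looking undisturbed in the final picture.

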